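Serve a gimbap slice from the counter display case with tongs

TASK

Slide the front pane of the clear display case fully open, until it meets its stop. Then take the steel tongs, reach in through the opening, close them on the single cut gimbap slice and bring it out: finish holding the slice up in the squeezed tongs, out in front of the case and at least 10 cm above the counter, and do not let go. Touch the slice with the tongs only, never with the gripper, leave the pane open, and do not shove the whole roll in the case or the two dip dishes on the counter.

Things in the scene. Friction and masses are not known exactly. Their poses are not given: they have to be found in the camera images.
- display_case: Low fixed case, steel plinth, aluminium frame, clear panes: 170 deep (x) x 340 wide (y) x 130 high. Origin: centre of its underside, on the counter; x points from front (x = -85 mm) to back, y to the left seen from the front. Wooden deck inside: top at z = 30 mm. The left half of the front is a fixed pane; a sliding pane shuts the right half (y < 0) and opens to the left (+y).
- opening (a point): Middle of the clear opening (once the pane is fully open) in the case's front plane, at deck height (z = 30 mm; the sill in front is 29 mm high). The opening is 146 mm wide along the case's y and reaches from the sill up to the top rail, 91 mm above the deck.
- case_door (a joint): Travel of the sliding pane along the case's +y, m: 0 = shut, 0.145 = fully open at its stop. It starts shut or open by up to 30 mm. About 1.5 N of friction; it stays where it is left.
- door_pull (a point): Centre of the top end of the sliding pane's pull: an upright black bar, 12 x 12 mm, 60 mm tall (55 to 115 mm above the counter), its centre 36 mm in front of the pane, on two pins; can be pinched from above along the case's y. Moves with the pane (165 mm wide, 96 mm high, pull at its middle).
- tongs: Springy sheet-steel tongs lying on edge: a U from above, 273 mm long, 24 mm high, 0.135 kg. Origin: middle of the grip zone (balance point within 5 mm), midway between the arms, on the underside. x points to the open tips (end at +145 mm; tail at -128, pivot at -115 mm). Outer width: 66 mm at the origin (arms near parallel x = -20 to 30 mm), 78 mm at the jaws.
- tongs_tip (a point): Point midway between the cupped jaws, 120 mm ahead (x) of the tongs' origin and 12 mm above their underside: where the item should sit. Open, the jaws are 72 mm apart here and 64 mm at the lips (25 mm farther on).
- tongs_jaw (a joint): Squeeze of the tongs, rad: 0 = sprung open, 0.24 = jaws shut. 1 mm less width at the origin closes the jaws by about 2 mm. Preloaded spring: 8 N at the grip zone starts closing, 12 N brings the jaws to 42 mm; it presses the arms out on the fingers, so the tongs can be carried squeezed by only 3 to 4 mm there (jaws 64 mm apart). A 25 N grip gives about 6 N at the jaws.
- slice: The one cut gimbap slice, a disc lying flat on the deck behind the sliding pane, 35 to 55 mm behind the case's front: 42 mm across, 16 to 19 mm high, 22 g. Origin: centre of its underside (30 mm above the counter at the start), z up.
- whole_roll: An uncut gimbap roll, 42 mm across and 185 mm long (its y axis), lying on the deck along the back of the case; leave it in place. Origin: centre of its underside.
- dip_dish: Small cream dip dish, 70 mm across, 19 mm high, on the counter to the left, beyond the fixed sauce bowl; leave it in place. Origin: centre of its underside.
- dark_dish: Small black dip dish of the same size, farther back on the counter's left; leave it in place. Origin: centre of its underside.

How it is judged (in metres and radians):
On the way, in this order (a step that is already met when the one before it is completed fails the run):
1. the sliding pane has been slid fully open to its stop (value of joint case_door above 0.137 m), for 0.2 s.
2. the slice is gripped in the tongs and lifted off the deck (contact force between slice and tongs above 1 N and contact force between the fingers and tongs above 2 N and height (world z) of slice above 0.036 m), for 0.2 s.
At the end, for the whole second after the job is handed in: Pane within 8 mm of its open stop; fingers grip the tongs (over 2 N), squeezed tongs grip the slice (over 1 N); slice underside over 100 mm above the counter, its centre at least 25 mm in front of the case, under 30 mm/s; roll and dishes within 30 mm of their starts (value of joint case_door above 0.137 m and contact force between slice and tongs above 1 N and contact force between the fingers and tongs above 2 N and value of joint tongs_jaw above 0.06 rad and height (world z) of slice above 0.1 m and x of slice in the frame of display_case below -0.11 m and linear speed of slice below 0.03 m/s and distance of each of whole_roll, dip_dish, dark_dish from where it was at the start of the episode below 0.03 m); the arm keeps its last pose, push and grip.
It fails at once if the gripper or arm touches the slice (contact force between slice and the fingers above 0.5 N or contact force between slice and the arm above 0.5 N).
It fails at once if the whole roll, a dip dish is shoved by more than 30 mm (distance of any of whole_roll, dip_dish, dark_dish from where it was at the start of the episode above 0.03 m).
It also fails if it takes over 58 s, if anything falls off the work surface, if the arm or the gripper's body presses on something with over 40 N, if the wrist force passes 120 N, or if a joint passes its speed limit or range.

ROBOT

A 6-joint arm with a two-finger parallel gripper is mounted at the origin on a cart in front of the work surface, level with it; the furniture and walls round the work are solid. World frame = base frame: x ahead of the robot, y to its left, z up, the work surface at z = 0. Lengths are in m, angles in degrees, forces in N, time in s.
With the tool pointing down it reaches from about 0.4 to 0.825 m from the base axis. Payload 7 kg.
Tool frame: the origin (TCP) lies midway between the tips of the shut fingers; the grasp point (between the pads) lies env.grip_depth behind it (env.grip_depth is the distance from the TCP to the grasp point, in m); z points along the fingers, y is the line along which they close (so a half turn about z gives the same grasp; the last joint's range is limited). The gripper opens to 85 mm and grips with 20 to 120 N. Pads are 22 mm wide; open, the fingers measure 114 mm over their backs; the gripper's body (76 mm by 85 mm) begins 54 mm behind the grasp point. The pads swing forward as they close: fully open they stand 13 mm farther back than shut.
Start: joints at [-52.133, 20.546, 0.682, 0, -70.136, -16.507], TCP at [0.246, -0.629, 0.231] pointing down, gripper open.
Joint ranges: [-176.03, 176.03], [-82.01, 121.73], [-58.28, 71.71], [-173.87, 95.51], [-174.79, -0.11], [-173.66, 173.66]. Speed limits (degrees/s): [136.94, 136.94, 172.46, 180, 180, 180].

INTERFACE

Orientations are given as [roll, pitch, yaw] about the fixed x, y, z axes, in that order (R = Rz(yaw) Ry(pitch) Rx(roll)).
In Python, from workcell import env gives the robot as it stands.
- The arm moves only by the shell command python3 shift.py 'ROWS' [FORCE]. ROWS is 1 to 5 rows, one to a line, with the numbers parted by spaces; each row has 5 numbers: dx, dy, dz in m, then a turn about the tool's z in degrees, then the finger opening in m; each row shifts and turns the commanded pose from where the row before left it, along the tool's axes as they then stand; what a row does not reach is not made up. A row lasts 1/12 s, in which the tool goes at most 0.0417 m and 7.16 degrees, less where a joint would pass 70% of its speed; a pose out of reach is approached as far as the arm can. The fingers move at their own pace and stop on an object; FORCE is the grip in N (left out, the last holds). Time passes only in rows, so rows that do not move let the fingers close. It prints the time, the measured TCP pose, the force, the opening and the grip force at its end. Input that does not fit is refused with a message, and nothing moves.
- env.get_state(): the state, without advancing time (a new reading comes with each control period).
- env.grab_frame(name): name is "scene" or "side" or "wrist"; returns a dict with "pixels" (480x640x3 uint8, red, green, blue), "depth" (480x640 float32, m along the optical axis (not along the pixel's ray), 0 where there is no reading), "vfov" (degrees; the focal length in pixels is half the picture's height over the tangent of half this angle, whatever the lens; pixels are square), "cx", "cy" (the principal point, pixels), "extrinsics" (4x4, takes a point from camera to world coordinates). Camera axes: x right, y down, z forward; pixel columns grow to the right and rows downward; lengths in m; the calibration is good to about 2 mm. A picture is of the moment at which its call begins.
- env.hand_in(): hands the job in; it is judged then, once.
The state is a dict: "t": time; "joint_positions": joint angles; "joint_vel": joint speeds; "tau": joint torques, N m; "tcp_pos": TCP position; "tcp_rot": TCP orientation; "contact_force": force on the tool from outside, world axes, zero at the start; "torque": the same for the moment, N m; "grip_width": finger opening in m; "grasp_force": force on a finger pad.
Only numpy, scipy, OpenCV 4.12 (cv2) and the standard library are available. Lean on these libraries where they do the work, as an engineer would, in place of code of your own. Each camera call takes 0.05 s, during which the arm holds its last target. There are 200 camera calls.

## Working session

There is one attempt and no reset: what is moved stays moved. The work goes in short steps, Python scripts to look and compute and a shell command to move; the robot and the scene stay as the last step left them, time stands still between calls to the robot, and variables do not carry over. Pictures are saved under pics/ and viewed, at most 10 in all, crops included, and the job is handed in when it is done.

```bash
mkdir -p pics; ls; python3 - <<'E'
from workcell import env
import cv2,numpy as np
print(env.get_state(), env.grip_depth)
for n in ["scene","side"]:
    f=env.grab_frame(n); cv2.imwrite(f"pics/{n}0.png",f["pixels"][:,:,::-1]); np.savez(f"{n}0.npz",**f)
    print(n,f["vfov"],f["cx"],f["cy"],np.round(f["extrinsics"],3).tolist())
E
```

```text
pics
shift.py
workcell.py
{'t': 0.0, 'joint_positions': array([-5.21345925e+01,  2.05911286e+01,  6.36922227e-01, -1.95094011e-02,
       -7.01354056e+01, -1.65063836e+01]), 'joint_vel': array([-0.08746169,  0.02056927,  0.07378032,  0.02217123, -0.03220722,
        0.01146625]), 'tau': array([ 7.38357758e-04, -5.83324063e+01,  2.93414336e+01,  6.93631455e+00,
       -5.97941180e-03, -4.40968094e-06]), 'tcp_pos': array([ 0.24565323, -0.62822926,  0.23039297]), 'tcp_rot': array([ 1.79908870e+02, -7.87860485e-03, -1.58647613e+02]), 'contact_force': array([ 0.18305497,  0.49617705, -0.44908066]), 'torque': array([ 0.03856789, -0.00629697, -0.05715796]), 'grasp_force': 0.0, 'grip_width': 0.08567241581471277} 0.0187
scene 45.13920832890735 309.62079423854703 241.78445048491676 [[-0.775, -0.439, 0.455, -0.03], [-0.632, 0.518, -0.576, 0.697], [0.017, -0.734, -0.679, 0.928], [0.0, 0.0, 0.0, 1.0]]
side 55.32242111166315 329.14541130686234 238.25771089350897 [[-0.956, -0.219, 0.194, 0.302], [-0.293, 0.724, -0.624, 0.689], [-0.003, -0.654, -0.757, 0.905], [0.0, 0.0, 0.0, 1.0]]
```
View pics/scene0.png

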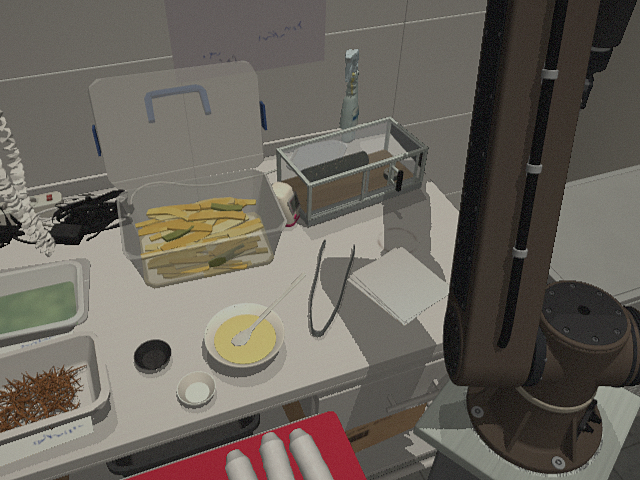

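View pics/side0.png

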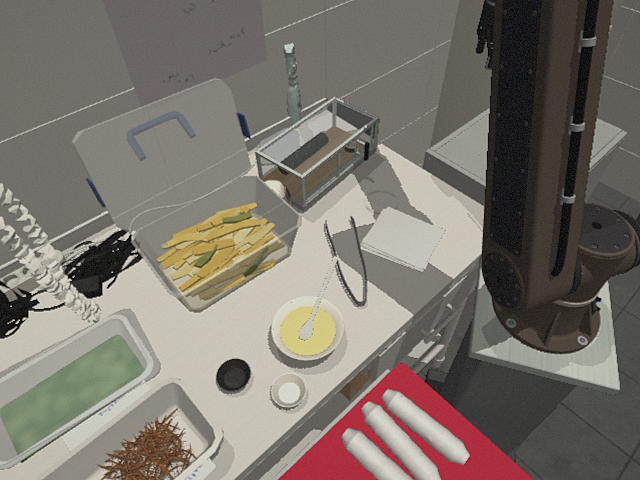

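The scene view shows the case at (350,170), its pull at (400,180), and the tongs with tail at (320,333) and tips at (323,242)/(352,247). The side view shows the case at (320,155) and the pull at (366,150). I'll zoom both for corners.

```bash
cat > h.py <<'E'
import numpy as np,cv2
def load(n): return np.load(n+".npz")
def ray(f,u,v):
    fl=240/np.tan(np.radians(float(f["vfov"]))/2); E=f["extrinsics"]
    d=np.array([(u-float(f["cx"]))/fl,(v-float(f["cy"]))/fl,1.]); return E[:3,3],E[:3,:3]@d
def onz(f,u,v,z):
    o,d=ray(f,u,v); return o+d*(z-o[2])/d[2]
def proj(f,p):
    fl=240/np.tan(np.radians(float(f["vfov"]))/2); E=f["extrinsics"]
    c=E[:3,:3].T@(np.asarray(p)-E[:3,3]); return c[0]/c[2]*fl+float(f["cx"]),c[1]/c[2]*fl+float(f["cy"])
def tri(f1,p1,f2,p2):
    o1,d1=ray(f1,*p1);o2,d2=ray(f2,*p2)
    s=np.linalg.lstsq(np.c_[d1,-d2],o2-o1,rcond=None)[0]
    a=o1+s[0]*d1;b=o2+s[1]*d2
    return (a+b)/2,np.linalg.norm(a-b)
E
python3 - <<'E'
from h import *
a=load("scene0")["pixels"][110:230,265:440,::-1]; b=load("side0")["pixels"][90:215,245:390,::-1]
a=cv2.resize(a,(700,480),interpolation=2); b=cv2.resize(b,None,fx=4,fy=4,interpolation=2)
cv2.imwrite("pics/a.png",a);cv2.imwrite("pics/b.png",b)
for n in ["scene0","side0"]:
    f=load(n); px=f["pixels"].astype(int)
    # tongs: dark pixels on counter
    box=(300,235,365,340) if n=="scene0" else (318,212,372,308)
    x0,y0,x1,y1=box; m=(px[y0:y1,x0:x1].max(2)<95)
    fl=240/np.tan(np.radians(float(f["vfov"]))/2);vs,us=np.nonzero(m)
    P=np.array([onz(f,u+x0,v+y0,0.012) for u,v in zip(us,vs)])
    print(n,len(P)); 
    # depth check
    w=cv2.imwrite(f"pics/m_{n}.png",m.astype(np.uint8)*255)
E
```

```text
scene0 569
side0 340
```

View pics/a.png

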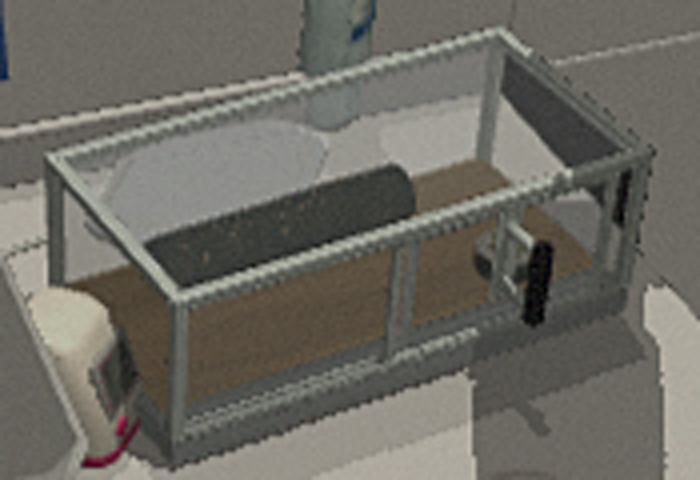

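View pics/b.png

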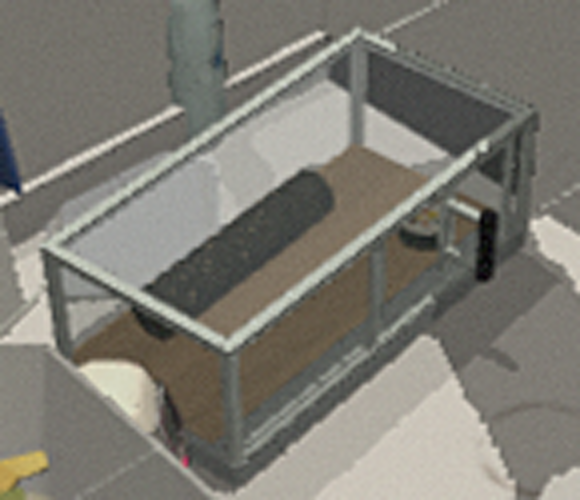

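The crops show all the case top corners. The pull top is at scene (400,171) and side (367,143); the slice is right behind the pull at side (351,145).

```bash
python3 - <<'E'
from h import *
A=load("scene0");B=load("side0"); np.set_printoptions(precision=4,suppress=True)
c=lambda x,y:(265+x/4,110+y/4); s=lambda x,y:(245+x/4,90+y/4)
pts={"FL":(c(172,297),s(230,348)),"BL":(c(48,157),s(45,248)),"BR":(c(502,30),s(360,32)),"FR":(c(650,152),s(534,110))}
C={}
for k,(p,q) in pts.items():
    C[k]=(onz(A,*p,.13)+onz(B,*q,.13))/2; print(k,onz(A,*p,.13),onz(B,*q,.13),tri(A,p,B,q))
loc=np.array([[-85,170],[85,170],[85,-170],[-85,-170]])/1000.
M=np.array([C[k][:2] for k in ["FL","BL","BR","FR"]])
ctr=M.mean(0); H=loc.T@(M-ctr); th=np.arctan2(H[0,1]-H[1,0],H[0,0]+H[1,1])
R=np.array([[np.cos(th),-np.sin(th)],[np.sin(th),np.cos(th)]])
print("case",ctr,np.degrees(th),(M-ctr)@R-loc)
for nm,p,q,z in [("pull",c(541,243),s(488,211),.115),("slice",c(488,245),s(423,217),.047),("mid post top",c(405,240),s(378,240),.12)]:
    for P in (onz(A,*p,z),onz(B,*q,z),tri(A,p,B,q)[0]): print(nm,P,"case:",(P[:2]-ctr)@R)
# tongs
allP=[]
for f,box in ((A,(300,235,365,340)),(B,(318,212,372,308))):
    x0,y0,x1,y1=box; px=f["pixels"][y0:y1,x0:x1].astype(int); m=(px.max(2)<95).astype(np.uint8)
    n,l,st,_=cv2.connectedComponentsWithStats(m); print(st[1:][st[1:,4]>20].tolist())
    vis=cv2.resize(f["pixels"][y0-5:y1+5,x0-5:x1+5,::-1],None,fx=5,fy=5,interpolation=2); cv2.imwrite("pics/t%d.png"%x0,vis)
i=[cv2.imread("pics/t300.png"),cv2.imread("pics/t318.png")]
h=575; im=np.zeros((h,800,3),np.uint8)
for k,a in enumerate(i): a=a[:h,:400]; im[:a.shape[0],400*k:400*k+a.shape[1]]=a
cv2.imwrite("pics/t.png",im)
E
```

```text
FL [ 0.63   -0.1273  0.13  ] [ 0.6243 -0.1265  0.13  ] (array([ 0.6191, -0.1135,  0.1429]), np.float64(0.0007317985060487143))
BL [ 0.778  -0.1876  0.13  ] [ 0.7756 -0.1851  0.13  ] (array([ 0.774 , -0.1827,  0.1333]), np.float64(0.001707470443266918))
BR [ 0.6488 -0.4973  0.13  ] [ 0.6477 -0.4942  0.13  ] (array([ 0.648 , -0.4954,  0.1302]), np.float64(0.0016852723942260355))
FR [ 0.4983 -0.4352  0.13  ] [ 0.4983 -0.4332  0.13  ] (array([ 0.4988, -0.4359,  0.1289]), np.float64(0.0011127330460950235))
case [ 0.6376 -0.3108] -22.523439991033523 [[ 0.0049 -0.0041]
 [-0.0041 -0.0018]
 [-0.0043  0.0032]
 [ 0.0036  0.0026]]
pull [ 0.5077 -0.3282  0.115 ] case: [-0.1134 -0.0659]
pull [ 0.5057 -0.3285  0.115 ] case: [-0.1151 -0.0669]
pull [ 0.5044 -0.322   0.12  ] case: [-0.1188 -0.0614]
slice [ 0.5778 -0.3896  0.047 ] case: [-0.0251 -0.0957]
slice [ 0.5683 -0.3949  0.047 ] case: [-0.0318 -0.1043]
slice [ 0.5591 -0.357   0.0752] case: [-0.0549 -0.0727]
mid post top [ 0.568  -0.2715  0.12  ] case: [-0.0794  0.0097]
mid post top [ 0.5683 -0.2697  0.12  ] case: [-0.0798  0.0114]
mid post top [ 0.5691 -0.2728  0.1181] case: [-0.0779  0.0088]
[[9, 5, 46, 97, 568]]
[[33, 5, 16, 77, 157], [7, 13, 11, 31, 50], [19, 49, 29, 45, 132]]
```

View pics/t.png

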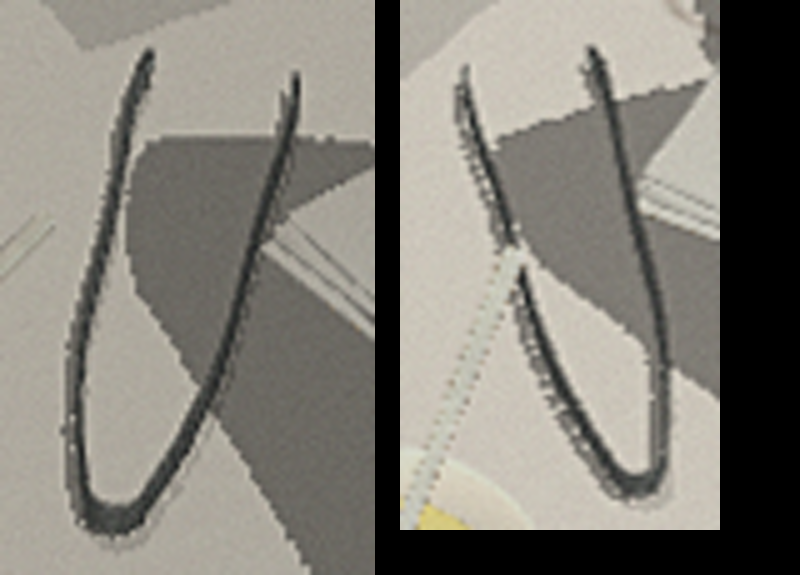

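Tongs tail is at scene (317,335), side (361,305); tips are at scene (325,240)/(354,245), side (326,221)/(351,217). Moving above the pull.

```bash
python3 shift.py '-0.0352 0.0185 0 0 0.085
-0.0352 0.0185 0 0 0.085
-0.0352 0.0185 0 0 0.085
-0.0352 0.0185 0 0 0.085
-0.0352 0.0185 0 0 0.085' 20; python3 shift.py '-0.0352 0.0185 0 0 0.085
-0.0352 0.0185 0 0 0.085
-0.0352 0.0185 0 0 0.085
-0.0352 0.0185 0 0 0.085
-0.0352 0.0185 0 0 0.085'; python3 shift.py '0 0 0 7 0.085
0 0 0 7 0.085
0 0 0 7 0.085
0 0 0 7 0.085
0 0 0 7 0.085';python3 shift.py '0 0 0 7 0.085
0 0 0 1.5 0.085
0 0 0 0 0.085'
python3 - <<'E'
from h import *
A=load("scene0");B=load("side0"); np.set_printoptions(precision=4,suppress=True)
for nm,p,q,z in [("tail",(316.6,335.5),(361.4,304.8),0.0),("tipL",(325,240),(325.6,221),.024),("tipR",(354.4,245),(351.4,216.6),.024)]:
    print(nm,onz(A,*p,z),onz(B,*q,z),tri(A,p,B,q))
from workcell import env
f=env.grab_frame("wrist"); cv2.imwrite("pics/w0.png",f["pixels"][:,:,::-1]); np.savez("w0.npz",**f)
print(f["vfov"],f["cx"],f["cy"],f["extrinsics"]); print(env.get_state()["tcp_pos"],env.get_state()["tcp_rot"])
E
```

```text
t: 0.52
tcp_pos: [0.3767, -0.4767, 0.2309]
tcp_rot: [180.0, -0.0, -158.7]
contact_force: [0.2, 0.1, -0.3]
grip_width: 0.0851
grasp_force: 0.0
t: 0.93
tcp_pos: [0.507, -0.3263, 0.2312]
tcp_rot: [180.0, -0.0, -158.6]
contact_force: [0.4, -0.7, 0.3]
grip_width: 0.085
grasp_force: 0.0
t: 1.35
tcp_pos: [0.5062, -0.3277, 0.2308]
tcp_rot: [180.0, -0.1, 166.0]
contact_force: [-0.8, -0.2, 0.6]
grip_width: 0.0848
grasp_force: 0.0
t: 1.6
tcp_pos: [0.506, -0.3279, 0.2309]
tcp_rot: [180.0, -0.0, 157.8]
contact_force: [0.0, 0.0, 0.3]
grip_width: 0.0854
grasp_force: 0.0
tail [0.4056 0.1161 0.    ] [0.402  0.1158 0.    ] (array([0.4008, 0.1224, 0.0102]), np.float64(0.00019853544501441479))
tipL [ 0.5527 -0.0976  0.024 ] [ 0.5535 -0.0923  0.024 ] (array([ 0.5556, -0.1002,  0.0181]), np.float64(0.003914190023440818))
tipR [ 0.4906 -0.1279  0.024 ] [ 0.4928 -0.1273  0.024 ] (array([ 0.4942, -0.1335,  0.0176]), np.float64(0.0003761832673715029))
71.10500367430453 318.7225622578679 237.59176154017973 [[ 0.3791  0.8926  0.2439  0.4456]
 [ 0.9254 -0.3658 -0.0993 -0.3025]
 [ 0.0006  0.2634 -0.9647  0.3736]
 [ 0.      0.      0.      1.    ]]
[ 0.5061 -0.328   0.2309] [179.9954  -0.0394 157.9184]
```

View pics/w0.png

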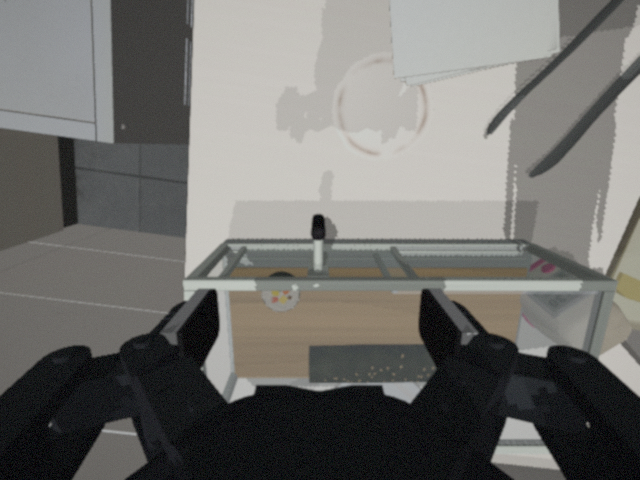

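The wrist view shows the case square to the tool. The pull top is at (318,218), the slice top at (281,292), and the front top rail runs (187,287)–(612,284).

```bash
python3 - <<'E'
from h import *
f=load("w0"); np.set_printoptions(precision=4,suppress=True)
px=f["pixels"].astype(int)
m=(px[205:250,300:340].max(2)<60).astype(np.uint8); ys,xs=np.nonzero(m); print("pullpx",xs.min()+300,xs.max()+300,ys.min()+205,ys.max()+205)
for n,u,v,z in [("FR",187,287,.13),("FL",612,284,.13),("pulltop",318.5,219,.115),("slice",281,294,.047),("sliceL",262,292,.047),("sliceR",299,292,.047),("frontbotR",228,241,.03)]:
    print(n,onz(f,u,v,z))
E
```

```text
pullpx 312 324 215 238
FR [ 0.5052 -0.4382  0.13  ]
FL [ 0.6289 -0.1297  0.13  ]
pulltop [ 0.4969 -0.3236  0.115 ]
slice [ 0.5702 -0.3964  0.047 ]
sliceL [ 0.5605 -0.414   0.047 ]
sliceR [ 0.5753 -0.3779  0.047 ]
frontbotR [ 0.4994 -0.4286  0.03  ]
```

```bash
python3 shift.py '0 0 0.038 0 0.085
0 0 0.038 0 0.085
0 0 0.038 0 0.085
0 0 0.038 0 0.085
0 0 0 0 0.085' 30; python3 shift.py '0 0 0 0 0
0 0 0 0 0
0 0 0 0 0
0 0 0 0 0
0 0 0 0 0';  python3 shift.py '0 0 0 0 0
0 0 0 0 0
0 0 0 0 0'
```

```text
t: 2.07
tcp_pos: [0.5013, -0.3262, 0.0719]
tcp_rot: [180.0, -0.7, 157.9]
contact_force: [-2.3, 0.7, -1.3]
grip_width: 0.0851
grasp_force: 0.0
t: 2.48
tcp_pos: [0.5073, -0.3284, 0.0813]
tcp_rot: [180.0, 0.2, 157.9]
contact_force: [-0.0, 1.2, 0.2]
grip_width: 0.0249
grasp_force: 0.0
t: 2.73
tcp_pos: [0.5069, -0.3284, 0.0808]
tcp_rot: [-180.0, 0.1, 157.9]
contact_force: [-1.2, 0.9, 6.2]
grip_width: 0.0115
grasp_force: 32.7
```

```bash
python3 shift.py '0 0.024 0 0 0
0 0.024 0 0 0
0 0.024 0 0 0
0 0.024 0 0 0
0 0.014 0 0 0'; python3 shift.py '0 0.005 0 0 0
0 0.005 0 0 0
0 0.005 0 0 0
0 0 0 0 0'; python3 shift.py '0 0.004 0 0 0
0 0.004 0 0 0
0 0 0 0 0'
```

```text
t: 3.15
tcp_pos: [0.5492, -0.2251, 0.0808]
tcp_rot: [-180.0, 0.1, 157.9]
contact_force: [-0.3, -2.8, 5.1]
grip_width: 0.0115
grasp_force: 32.4
t: 3.48
tcp_pos: [0.5547, -0.2118, 0.0808]
tcp_rot: [180.0, 0.1, 157.9]
contact_force: [-0.5, 1.4, 6.6]
grip_width: 0.0114
grasp_force: 32.7
t: 3.73
tcp_pos: [0.5566, -0.207, 0.0808]
tcp_rot: [-179.8, 0.1, 157.9]
contact_force: [-2.5, -11.8, 5.8]
grip_width: 0.0116
grasp_force: 32.9
```

```bash
python3 shift.py '0 0 0 0 0
0 0 0 0 0.085
0 0 0 0 0.085
0 0 0 0 0.085
0 0 0 0 0.085'; python3 shift.py '0 0 -0.038 0 0.085
0 0 -0.038 0 0.085
0 0 -0.038 0 0.085
0 0 -0.038 0 0.085'; python3 shift.py '0.0287 0.0274 0 0 0.085
0.0287 0.0274 0 0 0.085
0.0287 0.0274 0 0 0.085
0.0287 0.0274 0 0 0.085
0.0287 0.0274 0 0 0.085'; python3 shift.py '0.0287 0.0274 0 7 0.085
0 0 0 7 0.085
0 0 0 7 0.085
0 0 0 7 0.085
0 0 0 7 0.085';python3 shift.py '0 0 0 5.4 0.085
0 0 0 0 0.085'
python3 - <<'E'
from h import *
from workcell import env
for n,o in (("wrist","w1"),("scene","s1")):
    f=env.grab_frame(n); cv2.imwrite(f"pics/{o}.png",f["pixels"][:,:,::-1]); np.savez(o+".npz",**f)
print(env.get_state()["tcp_pos"],env.get_state()["tcp_rot"],env.get_state()["joint_positions"])
E
```

```text
t: 4.15
tcp_pos: [0.5564, -0.2047, 0.0793]
tcp_rot: [180.0, -0.0, 157.9]
contact_force: [0.2, -0.4, 0.5]
grip_width: 0.0591
grasp_force: 0.0
t: 4.48
tcp_pos: [0.5561, -0.2046, 0.2329]
tcp_rot: [-180.0, -0.0, 157.9]
contact_force: [1.4, -0.3, -0.3]
grip_width: 0.0849
grasp_force: 0.0
t: 4.9
tcp_pos: [0.474, -0.0225, 0.2314]
tcp_rot: [180.0, 0.0, 157.8]
contact_force: [0.8, 0.7, -0.8]
grip_width: 0.0853
grasp_force: 0.0
t: 5.32
tcp_pos: [0.4612, 0.0078, 0.2315]
tcp_rot: [180.0, -0.0, 123.6]
contact_force: [0.7, -0.7, -0.0]
grip_width: 0.0848
grasp_force: 0.0
t: 5.48
tcp_pos: [0.4657, -0.0025, 0.2311]
tcp_rot: [179.9, -1.0, 119.2]
contact_force: [0.5, -0.8, -0.1]
grip_width: 0.0849
grasp_force: 0.0
[ 0.46542804 -0.00239148  0.23104446] [179.90504397  -0.91194456 119.20776243] [  23.23317558    0.63171019  -23.96964195   -1.00838971  -65.40248422
 -173.60639568]
```

View pics/w1.png

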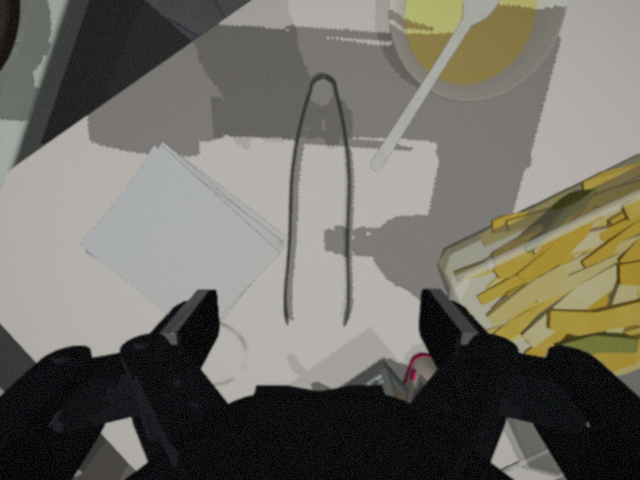

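The tongs sit almost lengthwise in the wrist view: tail at (323,75), tips at (287,322) and (347,322). Joint 6 is right at its limit, so I'll measure the tongs' yaw before choosing which way to turn.

```bash
python3 - <<'E'
from h import *
f=load("w1"); np.set_printoptions(precision=4,suppress=True)
px=f["pixels"].astype(int)
P={}
mid=[]
for r in range(90,322,12):
    row=px[r,275:365].max(1); d=np.nonzero(row<75)[0]+275
    L=d[d<320];Rr=d[d>320]
    if len(L) and len(Rr):
        a=onz(f,L.mean(),r,.018);b=onz(f,Rr.mean(),r,.018); mid.append((*(a+b)/2,np.linalg.norm(a-b)));print(r,L.min(),L.max(),Rr.min(),Rr.max(),mid[-1])
t=onz(f,322.5,72,.0); print("tail outer",t,onz(f,322.5,72,.024))
for v in (322,324): print("tip",(onz(f,287,v,.024)+onz(f,347,v,.024))/2)
m=np.array(mid)[:,:2]; d=np.linalg.svd(m-m.mean(0))[2][0]; print(m.mean(0),np.degrees(np.arctan2(d[1],d[0])))
d=load("w1")["depth"]; print(d[200,285:296],d[200,250])
E
```

```text
90 309 310 334 336 (np.float64(0.41054146487702525), np.float64(0.10763459131004391), np.float64(0.018000000000000016), np.float64(0.025147938354211495))
102 305 307 337 339 (np.float64(0.41573572123092806), np.float64(0.09785388115639194), np.float64(0.018000000000000016), np.float64(0.031819013400785))
114 302 303 340 342 (np.float64(0.42101676874393623), np.float64(0.08791022061097266), np.float64(0.018000000000000016), np.float64(0.03860127560251931))
126 299 301 342 344 (np.float64(0.4263864163188331), np.float64(0.07779928886844852), np.float64(0.018000000000000016), np.float64(0.04347541580249952))
138 296 297 344 346 (np.float64(0.43140201249389976), np.float64(0.06726908195417433), np.float64(0.018000000000000016), np.float64(0.049451302066685646))
150 295 295 347 347 (np.float64(0.4374014779564689), np.float64(0.05705893890780978), np.float64(0.018000000000000016), np.float64(0.053473659821535076))
162 293 294 348 348 (np.float64(0.4430511427780509), np.float64(0.04642029728084947), np.float64(0.018000000000000016), np.float64(0.05652766391878835))
174 292 292 349 349 (np.float64(0.4487991333004899), np.float64(0.03559660264420096), np.float64(0.018000000000000016), np.float64(0.059634783422325324))
234 289 290 346 348 (np.float64(0.4781478757770053), np.float64(-0.022007700373575592), np.float64(0.018000000000000016), np.float64(0.06289109188710228))
246 289 289 346 348 (np.float64(0.4845338690405391), np.float64(-0.03405552483731391), np.float64(0.018000000000000016), np.float64(0.06401998157714313))
tail outer [0.4012 0.1254 0.    ] [0.4033 0.1208 0.024 ]
tip [ 0.5269 -0.1126  0.024 ]
tip [ 0.5281 -0.1149  0.024 ]
[0.4397 0.0521] -62.445380796408344
[0.3749 0.3759 0.3754 0.3754 0.3688 0.3585 0.3744 0.3763 0.3767 0.3763
 0.3745] 0.37622672
```

Joint 6 can't reach this side of the half turn, so I'll use the equivalent grasp 180° round.

```bash
python3 shift.py '0 0 0 -7.1 0.085
0 0 0 -7.1 0.085
0 0 0 -7.1 0.085
0 0 0 -7.1 0.085
0 0 0 -7.1 0.085' | tail -5; python3 shift.py '0 0 0 -7.1 0.085
0 0 0 -7.1 0.085
0 0 0 -7.1 0.085
0 0 0 -7.1 0.085
0 0 0 -7.1 0.085'|tail -5; python3 shift.py '0 0 0 -7.1 0.085
0 0 0 -7.1 0.085
0 0 0 -7.1 0.085
0 0 0 -7.1 0.085
0 0 0 -7.1 0.085'|tail -5; python3 shift.py '0 0 0 -7.1 0.085
0 0 0 -7.1 0.085
0 0 0 -7.1 0.085
0 0 0 -7.1 0.085
0 0 0 -7.1 0.085'|tail -5; python3 shift.py '0 0 0 -7.1 0.085
0 0 0 -7.1 0.085
0 0 0 -7.1 0.085
0 0 0 -7.1 0.085
0 0 0 0 0.085'
```

```text
tcp_pos: [0.4652, -0.0021, 0.2311]
tcp_rot: [179.4, -0.7, 155.1]
contact_force: [1.1, 0.1, -0.2]
grip_width: 0.0851
grasp_force: 0.0
tcp_pos: [0.4653, -0.0021, 0.2311]
tcp_rot: [179.1, -0.2, -169.4]
contact_force: [0.5, 0.0, 0.3]
grip_width: 0.0851
grasp_force: 0.0
tcp_pos: [0.4652, -0.0021, 0.2311]
tcp_rot: [179.2, 0.4, -133.9]
contact_force: [0.2, 0.6, -0.3]
grip_width: 0.0849
grasp_force: 0.0
tcp_pos: [0.4652, -0.0021, 0.2311]
tcp_rot: [179.5, 0.8, -98.4]
contact_force: [-0.4, -0.7, 0.3]
grip_width: 0.0851
grasp_force: 0.0
t: 7.67
tcp_pos: [0.4653, -0.0021, 0.2311]
tcp_rot: [180.0, 0.9, -70.0]
contact_force: [-0.8, -1.4, 0.2]
grip_width: 0.0848
grasp_force: 0.0
```

```bash
python3 shift.py '0 0 0 -3.8 0.085
0 0 0 -3.8 0.085
-0.0105 -0.0025 0 0 0.085
0 0 0.035 0 0.085
0 0 0.035 0 0.085'; python3 shift.py '0 0 0.035 0 0.085
0 0 0.035 0 0.085
0 0 0.03 0 0.085
0 0 0 0 0.085
0 0 0 0 0.085'
python3 - <<'E'
from h import *
from workcell import env
for n,o in (("wrist","w2"),("side","d2")):
    f=env.grab_frame(n); cv2.imwrite(f"pics/{o}.png",f["pixels"][:,:,::-1]); np.savez(o+".npz",**f)
E
```

```text
t: 8.08
tcp_pos: [0.4638, 0.0106, 0.1623]
tcp_rot: [-179.6, 0.9, -63.0]
contact_force: [1.7, 0.3, -1.0]
grip_width: 0.0847
grasp_force: 0.0
t: 8.5
tcp_pos: [0.4609, 0.0107, 0.0608]
tcp_rot: [179.9, 0.9, -62.9]
contact_force: [0.8, -0.2, 2.2]
grip_width: 0.0845
grasp_force: 0.0
```

View pics/w2.png

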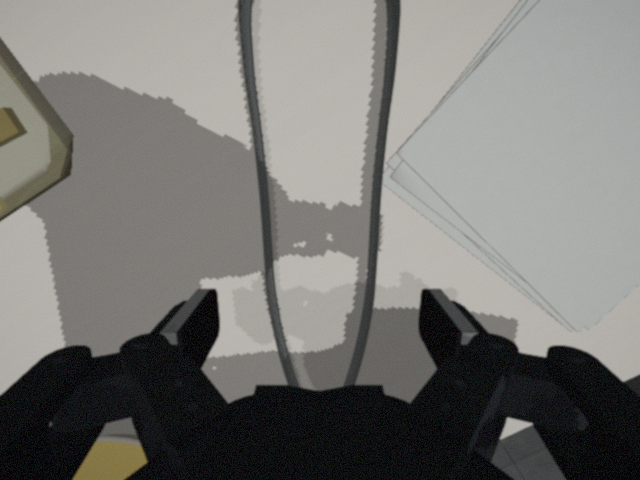

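The arms straddle x=263/380 at row 200, centred between the fingers. Descending.

```bash
python3 shift.py '0 0 0.03 0 0.085
0 0 0.025 0 0.085
0 0 0.005 0 0.085
0 0 0.004 0 0.085
0 0 0 0 0.085' 20; python3 shift.py '0 0 0 0 0.070
0 0 0 0 0.068
0 0 0 0 0.066
0 0 0 0 0.064
0 0 0 0 0.062'; python3 shift.py '0 0 0 0 0.061
0 0 0 0 0.061
0 0 0 0 0.061'
```

```text
t: 9.02
tcp_pos: [0.4623, 0.012, -0.0016]
tcp_rot: [-179.9, 0.9, -62.8]
contact_force: [0.6, 0.9, -0.1]
grip_width: 0.0849
grasp_force: 0.0
t: 9.43
tcp_pos: [0.4629, 0.0121, -0.0011]
tcp_rot: [-179.8, 0.9, -62.7]
contact_force: [-0.9, 0.2, 10.8]
grip_width: 0.0619
grasp_force: 11.8
t: 9.68
tcp_pos: [0.463, 0.0121, -0.0009]
tcp_rot: [-179.7, 0.9, -62.7]
contact_force: [-1.7, 0.4, 13.6]
grip_width: 0.0613
grasp_force: 12.6
```

```bash
python3 shift.py '0 0 -0.005 0 0.061
0 0 -0.01 0 0.061
0 0 -0.02 0 0.061
0 0 -0.03 0 0.061
0 0 -0.03 0 0.061'; python3 shift.py '0 0 -0.03 0 0.061
0 0 -0.03 0 0.061
0 0 -0.02 0 0.061
0 0 0 0 0.061
0 0 0 0 0.061'
python3 - <<'E'
from h import *
from workcell import env
for n,o in (("wrist","w3"),("side","d3"),("scene","s3")):
    f=env.grab_frame(n); np.savez(o+".npz",**f)
    if n=="wrist": a=f["pixels"]
    if n=="scene": b=f["pixels"]
im=np.vstack([a[:, :],b])[:, :, ::-1]; im=np.hstack([cv2.resize(a,(400,300)),b[20:320,220:620]])[:,:,::-1]
cv2.imwrite("pics/v3.png",im)
E
```

```text
t: 10.1
tcp_pos: [0.4612, 0.0098, 0.0933]
tcp_rot: [180.0, 0.9, -62.8]
contact_force: [0.6, 1.2, -1.2]
grip_width: 0.0611
grasp_force: 9.5
t: 10.52
tcp_pos: [0.4629, 0.0093, 0.1738]
tcp_rot: [-179.7, 0.9, -62.8]
contact_force: [0.2, -0.3, -1.9]
grip_width: 0.0613
grasp_force: 9.5
```

View pics/v3.png

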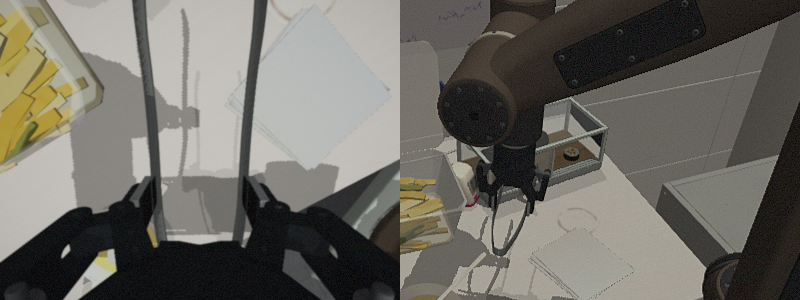

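The tongs are held level, and the slice is now plainly visible through the opening at scene (391,174). I'll locate the slice and the tongs' height numerically.

```bash
python3 - <<'E'
from h import *
np.set_printoptions(precision=4,suppress=True)
def cloud(f):
    fl=240/np.tan(np.radians(float(f["vfov"]))/2); d=f["depth"]; v,u=np.mgrid[0:480,0:640]
    P=np.stack([(u-float(f["cx"]))/fl*d,(v-float(f["cy"]))/fl*d,d],-1); return P@f["extrinsics"][:3,:3].T+f["extrinsics"][:3,3]
ctr=np.array([.637,-.310]);th=np.radians(-22);R=np.array([[np.cos(th),-np.sin(th)],[np.sin(th),np.cos(th)]])
for n,bx in (("s3",(370,155,415,195)),("d3",(330,125,380,165)),("w0",(255,265,305,320))):
    f=load(n); P=cloud(f); ok=f["depth"]>0
    q=P.copy(); loc=(P[...,:2]-ctr)@R
    m=ok&(abs(loc[...,0]+.035)<.045)&(abs(loc[...,1]+.09)<.065)&(P[...,2]>.037)&(P[...,2]<.06)
    print(n,m.sum(), end=' ')
    if m.sum()>5: print(np.median(P[m],0),P[m].mean(0),loc[m].min(0),loc[m].max(0),np.percentile(P[m][:,2],[10,50,90]))
    x0,y0,x1,y1=bx; px=f["pixels"][y0:y1,x0:x1].astype(int); mm=(px.max(2)<70)
    k,l,st,c=cv2.connectedComponentsWithStats(mm.astype(np.uint8)); print("dark",[(s+np.array([x0,y0,0,0,0])).tolist() for s in st[1:] if s[4]>15])
    # tongs in air: depth cloud
    if n!="w0":
        t=np.array([.463,.0095]); a=np.radians(-62.8); T=np.array([[np.cos(a),-np.sin(a)],[np.sin(a),np.cos(a)]])
        L=(P[...,:2]-t)@T
        m=ok&(P[...,2]>.12)&(P[...,2]<.23)&(abs(L[...,1])<.05)&(L[...,0]<.16)&((L[...,0]>.065)|(L[...,0]<-.06))&(L[...,0]>-.16)
        if m.sum(): print("tongs",m.sum(),L[m].min(0),L[m].max(0)); 
        for lo,hi in ((-.16,-.12),(-.12,-.09),(-.09,-.06),(.065,.09),(.09,.12),(.12,.14),(.14,.16)):
            k=m&(L[...,0]>lo)&(L[...,0]<hi)
            if k.sum()>3: print(lo,k.sum(),"z",np.percentile(P[k][:,2],[5,95]),"y",np.percentile(L[k][:,1],[5,95]))
E
```

```text
s3 164 [ 0.5664 -0.3911  0.0465] [ 0.5666 -0.3924  0.0459] [-0.053  -0.1271] [-0.0076 -0.0837] [0.0401 0.0465 0.0501]
dark [[383, 171, 17, 10, 90], [390, 176, 25, 9, 31]]
tongs 275 [-0.1264 -0.0338] [0.152  0.0307]
-0.16 55 z [0.1765 0.1933] y [-0.0077  0.0071]
-0.12 100 z [0.1756 0.1936] y [-0.0179  0.0151]
-0.09 77 z [0.1761 0.1943] y [-0.0244  0.0234]
0.065 15 z [0.1742 0.1941] y [-0.0318  0.0306]
0.09 17 z [0.1734 0.195 ] y [-0.0334 -0.0314]
0.14 9 z [0.1779 0.1906] y [-0.0312 -0.0282]
d3 0 dark [[330, 125, 50, 40, 1879]]
tongs 234 [-0.1264 -0.0276] [0.1493 0.0307]
-0.16 56 z [0.1773 0.1944] y [-0.0101  0.0065]
-0.12 74 z [0.1762 0.1932] y [-0.0171  0.0165]
-0.09 70 z [0.1754 0.1945] y [-0.0266  0.0225]
0.065 15 z [0.1753 0.1944] y [0.0276 0.0289]
0.09 7 z [0.1767 0.1975] y [0.0295 0.0303]
0.12 11 z [0.1741 0.1934] y [0.0284 0.0305]
w0 762 [ 0.5312 -0.3674  0.0489] [ 0.5325 -0.3639  0.0489] [-0.079  -0.1479] [-0.0758 -0.0251] [0.0391 0.0489 0.0582]
dark [[270, 272, 23, 5, 89]]
```

Tongs underside is at about TCP height, level, with tips about 0.15 ahead. The slice centre is at about (0.570,-0.396). Moving to a standoff in front of the opening.

```bash
python3 shift.py '0.0262 0.0267 0 0 0.061
0.0262 0.0267 0 0 0.061
0.0262 0.0267 0 0 0.061
0.0262 0.0267 0 0 0.061
0.0262 0.0267 0 0 0.061'; python3 shift.py '0.0262 0.0267 0 0 0.061
0.0262 0.0267 0 0 0.061
0.0262 0.0267 0 0 0.061
0.0262 0.0267 0 0 0.061
0 0 0 -6.8 0.061'; python3 shift.py '0 0 0 -6.8 0.061
0 0 0 -6.8 0.061
0 0 0 -6.8 0.061
0 0 0 -6.8 0.061
0 0 0 -6.8 0.061'; python3 shift.py '0 0 0.035 0 0.061
0 0 0.035 0 0.061
0 0 0.035 0 0.061
0 0 0.02 0 0.061
0 0 0 0 0.061'; python3 shift.py '0 0 0 0 0.061
0 0 0 0 0.061'
python3 - <<'E'
from h import *
from workcell import env
print(env.get_state()["joint_positions"],env.get_state()["tcp_pos"],env.get_state()["tcp_rot"])
for n,o in (("wrist","w4"),("side","d4"),("scene","s4")):
    f=env.grab_frame(n); np.savez(o+".npz",**f); cv2.imwrite(f"pics/{o}.png",f["pixels"][:,:,::-1])
E
```

```text
t: 11.08
tcp_pos: [0.4021, -0.1698, 0.169]
tcp_rot: [180.0, 1.0, -62.7]
contact_force: [0.2, -0.3, -1.5]
grip_width: 0.0612
grasp_force: 9.5
t: 11.5
tcp_pos: [0.3538, -0.3147, 0.1666]
tcp_rot: [-180.0, 1.0, -56.3]
contact_force: [1.5, 0.5, -1.3]
grip_width: 0.0609
grasp_force: 9.5
t: 11.92
tcp_pos: [0.3558, -0.3103, 0.1668]
tcp_rot: [-179.3, 0.8, -21.7]
contact_force: [0.0, 0.3, -1.7]
grip_width: 0.0615
grasp_force: 9.5
t: 12.33
tcp_pos: [0.3519, -0.3071, 0.0383]
tcp_rot: [-179.3, 1.2, -22.0]
contact_force: [-0.9, 0.1, -0.3]
grip_width: 0.061
grasp_force: 9.6
t: 12.5
tcp_pos: [0.3564, -0.309, 0.0439]
tcp_rot: [-179.4, 0.6, -22.0]
contact_force: [0.3, 0.1, -0.2]
grip_width: 0.0612
grasp_force: 9.6
[-17.52423063  14.4381653  -36.90814851  -1.07555353 -39.25219746
  86.40477071] [ 0.35639325 -0.30898592  0.04385572] [-179.36734203    0.64433371  -21.95234133]
```

```bash
cat >> h.py <<'E'
def cloud(f):
    fl=240/np.tan(np.radians(float(f["vfov"]))/2); d=f["depth"]; v,u=np.mgrid[0:480,0:640]
    P=np.stack([(u-float(f["cx"]))/fl*d,(v-float(f["cy"]))/fl*d,d],-1); return P@f["extrinsics"][:3,:3].T+f["extrinsics"][:3,3]
ctr=np.array([.637,-.310]);th=np.radians(-22);R=np.array([[np.cos(th),-np.sin(th)],[np.sin(th),np.cos(th)]])
def look(names,t,yaw,zlo,zhi):
    a=np.radians(yaw); T=np.array([[np.cos(a),-np.sin(a)],[np.sin(a),np.cos(a)]])
    for n in names:
        f=load(n); P=cloud(f); L=(P[...,:2]-np.array(t))@T
        m=(f["depth"]>0)&(P[...,2]>zlo)&(P[...,2]<zhi)&(abs(L[...,1])<.05)
        for lo,hi in ((-.14,-.1),(-.1,-.06),(.06,.09),(.09,.12),(.12,.14),(.14,.16)):
            k=m&(L[...,0]>lo)&(L[...,0]<hi)
            if k.sum()>3: print(n,lo,k.sum(),"z",np.percentile(P[k][:,2],[5,95]),"y",np.percentile(L[k][:,1],[5,95]),"x",L[k][:,0].min(),L[k][:,0].max())
        loc=(P[...,:2]-ctr)@R
        m=(f["depth"]>0)&(abs(loc[...,0]+.035)<.045)&(abs(loc[...,1]+.09)<.065)&(P[...,2]>.040)&(P[...,2]<.055)
        if m.sum()>5: print(n,"slice",m.sum(),loc[m].min(0),loc[m].max(0),np.median(loc[m],0),np.percentile(P[m][:,2],[10,50,90]))
E
python3 - <<'E'
from h import *
np.set_printoptions(precision=4,suppress=True)
look(["s4","d4","w4"],(.3564,-.309),-22,.025,.09)
E
```

```text
s4 -0.1 5 z [0.0512 0.0618] y [0.024  0.0276] x -0.06378087061958007 -0.06065747030930296
s4 0.06 67 z [0.0484 0.0685] y [0.0259 0.0334] x 0.060036903640180606 0.08945214193507249
s4 0.09 97 z [0.0483 0.0681] y [-0.0345  0.0344] x 0.09019002082865858 0.11981332623960855
s4 0.12 89 z [0.0474 0.0701] y [-0.0353  0.0338] x 0.1200947693133696 0.1399839686383782
s4 0.14 41 z [0.0519 0.0663] y [-0.0335  0.031 ] x 0.14046583467282484 0.1521847723814346
s4 slice 148 [-0.0517 -0.1285] [-0.0096 -0.0845] [-0.0358 -0.1026] [0.043  0.0471 0.0499]
d4 -0.14 96 z [0.0478 0.0654] y [-0.0168  0.0153] x -0.12565916526000362 -0.10026089139430198
d4 -0.1 161 z [0.0478 0.0664] y [-0.0249  0.0251] x -0.09986561575357647 -0.06041617604087708
d4 0.06 110 z [0.0477 0.0675] y [-0.0339  0.0332] x 0.060023739993271125 0.08976945362883296
d4 0.09 115 z [0.0472 0.068 ] y [-0.0356  0.0343] x 0.09033780402129461 0.1195847687030293
d4 0.12 80 z [0.0463 0.0699] y [-0.0353  0.0335] x 0.12011145593585973 0.13980067746326036
d4 0.14 24 z [0.05   0.0665] y [-0.0321  0.0307] x 0.14015509081859243 0.14754355141383751
d4 slice 82 [-0.0527 -0.1254] [-0.0239 -0.0843] [-0.039  -0.1029] [0.0435 0.047  0.0494]
w4 0.06 3003 z [0.0463 0.0627] y [-0.0318  0.0332] x 0.06000370491262559 0.08998587618420732
w4 0.09 3365 z [0.0455 0.0636] y [-0.0333  0.0347] x 0.09000506889466048 0.11879161482890241
```

```bash
python3 shift.py '0 0.002 0.005 0 0.061
0 0 0.005 0 0.061
0.02 0 0 0 0.061
0.02 0 0 0 0.061
0.02 0 0 0 0.061'; python3 shift.py '0.012 0 0 0 0.061
0.012 0 0 0 0.061
0.012 0 0 0 0.061
0.011 0 0 0 0.061
0 0 0 0 0.061'; python3 shift.py '0 0 0 0 0.061'
python3 - <<'E'
from h import *
from workcell import env
np.set_printoptions(precision=4,suppress=True)
s=env.get_state(); print(s["tcp_pos"],s["tcp_rot"])
for n,o in (("wrist","w5"),("side","d5"),("scene","s5")):
    f=env.grab_frame(n); np.savez(o+".npz",**f); cv2.imwrite(f"pics/{o}.png",f["pixels"][:,:,::-1])
look(["s5","d5","w5"],s["tcp_pos"][:2],-22,.025,.09)
E
```

```text
t: 13.07
tcp_pos: [0.4113, -0.3332, 0.0325]
tcp_rot: [-179.3, 0.6, -22.0]
contact_force: [0.6, 0.4, -0.2]
grip_width: 0.061
grasp_force: 9.6
t: 13.48
tcp_pos: [0.4562, -0.3513, 0.0318]
tcp_rot: [-179.4, 0.6, -22.0]
contact_force: [-0.2, -0.7, -1.7]
grip_width: 0.0608
grasp_force: 9.5
t: 13.57
tcp_pos: [0.4542, -0.3504, 0.0316]
tcp_rot: [-179.3, 0.7, -22.0]
contact_force: [-1.4, 0.6, -0.9]
grip_width: 0.061
grasp_force: 9.5
[ 0.4542 -0.3504  0.0316] [-179.3398    0.6785  -21.9958]
s5 -0.1 62 z [0.0359 0.0543] y [0.0179 0.0261] x -0.08764460832082306 -0.06008870397731261
s5 0.06 109 z [0.0261 0.0533] y [0.0243 0.046 ] x 0.06021314795559779 0.08994696018807376
s5 0.09 242 z [0.0269 0.0536] y [-0.0161  0.0444] x 0.09045153425376432 0.11988023029458174
s5 0.12 163 z [0.0291 0.0547] y [-0.0343  0.0432] x 0.1200688171057656 0.13999720530115004
s5 0.14 60 z [0.0287 0.0512] y [-0.0342  0.032 ] x 0.14010485579968568 0.1599831568674883
s5 slice 273 [-0.0792 -0.1424] [-0.003  -0.0702] [-0.0349 -0.0994] [0.0422 0.0474 0.0523]
d5 -0.14 90 z [0.0362 0.0527] y [-0.0171  0.0171] x -0.1282721074044457 -0.10030822956005933
d5 -0.1 147 z [0.0352 0.0539] y [-0.0254  0.0258] x -0.09943955528257085 -0.06021852312760405
d5 0.06 155 z [0.0256 0.0537] y [-0.0338  0.0438] x 0.06022907768843809 0.08989185124859214
d5 0.09 247 z [0.0265 0.0536] y [-0.035   0.0384] x 0.09001354987466444 0.1199552645828596
d5 0.12 44 z [0.0361 0.0501] y [-0.036   0.0148] x 0.12016441042905733 0.13628386929049346
d5 slice 181 [-0.0794 -0.1446] [-0.0213 -0.0701] [-0.0457 -0.1059] [0.0423 0.0467 0.0527]
w5 0.06 7422 z [0.0254 0.0469] y [-0.0438  0.044 ] x 0.06000129370842621 0.08490018045782902
w5 slice 365 [-0.08  -0.138] [-0.0713 -0.0724] [-0.0757 -0.0737] [0.0411 0.0455 0.0502]
```

```bash
python3 shift.py '0 0 -0.0006 0 0.058
0 0 -0.0006 0 0.056
0 0 -0.0006 0 0.054
0 0 -0.0006 0 0.052
0 0 -0.0003 0 0.050' 28; python3 shift.py '0 0 0 0 0.048
0 0 0 0 0.045
0 0 0 0 0.04
0 0 0 0 0.035
0 0 0 0 0.035'; python3 shift.py '0 0 0 0 0.03
0 0 0 0 0.03'
```

```text
t: 14.13
tcp_pos: [0.4543, -0.3505, 0.035]
tcp_rot: [-179.3, 0.6, -22.0]
contact_force: [0.5, -0.4, -1.2]
grip_width: 0.0513
grasp_force: 29.3
t: 14.55
tcp_pos: [0.4543, -0.3505, 0.0347]
tcp_rot: [-179.3, 0.7, -22.0]
contact_force: [-0.7, 0.2, -1.8]
grip_width: 0.051
grasp_force: 29.3
t: 14.72
tcp_pos: [0.4543, -0.3505, 0.0347]
tcp_rot: [-179.3, 0.7, -22.0]
contact_force: [0.1, -0.1, -0.1]
grip_width: 0.051
grasp_force: 29.3
```

Opening of 51 mm means the jaws are 42 mm apart, on the slice. Lift, hold, draw out and raise.

```bash
python3 shift.py '0 0 -0.006 0 0.03
0 0 -0.008 0 0.03
0 0 -0.008 0 0.03
0 0 0 0 0.03
0 0 0 0 0.03'; python3 shift.py '0 0 0 0 0.03
0 0 0 0 0.03
0 0 0 0 0.03'; python3 shift.py '-0.01 0 0 0 0.03
-0.02 0 0 0 0.03
-0.02 0 0 0 0.03
-0.02 0 0 0 0.03
-0.02 0 0 0 0.03';python3 shift.py '-0.02 0 0 0 0.03
-0.015 0 0 0 0.03
-0.01 0 0 0 0.03
0 0 -0.01 0 0.03
0 0 -0.02 0 0.03';python3 shift.py '0 0 -0.025 0 0.03
0 0 -0.025 0 0.03
0 0 -0.025 0 0.03
0 0 -0.02 0 0.03
0 0 -0.01 0 0.03';python3 shift.py '0 0 0 0 0.03
0 0 0 0 0.03
0 0 0 0 0.03
0 0 0 0 0.03'
python3 - <<'E'
from h import *
from workcell import env
fs={n:env.grab_frame(n) for n in ("wrist","scene","side")}
for n,f in fs.items(): np.savez("e_"+n+".npz",**f)
a,b,c=[fs[n]["pixels"] for n in ("wrist","scene","side")]
top=np.hstack([b[80:300,250:510],c[60:280,230:490]]); top=cv2.resize(top,(800,338)); bot=np.hstack([cv2.resize(a,(340,255)),cv2.resize(b,(340,255))])
im=np.zeros((593,800,3),np.uint8); im[:338]=top; im[338:,:680]=bot
cv2.imwrite("pics/end.png",im[:,:,::-1])
E
```

```text
t: 15.13
tcp_pos: [0.455, -0.351, 0.0578]
tcp_rot: [-179.3, 0.5, -22.0]
contact_force: [-0.1, -0.0, -0.9]
grip_width: 0.0513
grasp_force: 29.5
t: 15.38
tcp_pos: [0.4542, -0.3507, 0.0564]
tcp_rot: [-179.3, 0.7, -22.0]
contact_force: [-0.8, 0.4, -0.5]
grip_width: 0.0508
grasp_force: 29.5
t: 15.8
tcp_pos: [0.3693, -0.3165, 0.0574]
tcp_rot: [-179.3, 0.7, -22.0]
contact_force: [-0.0, 0.1, -0.8]
grip_width: 0.0513
grasp_force: 29.4
t: 16.22
tcp_pos: [0.3271, -0.2998, 0.0869]
tcp_rot: [-179.3, 0.9, -22.0]
contact_force: [1.5, -0.5, -1.3]
grip_width: 0.0509
grasp_force: 29.6
t: 16.63
tcp_pos: [0.331, -0.3028, 0.1958]
tcp_rot: [-179.4, 0.4, -22.0]
contact_force: [0.6, 0.4, -0.8]
grip_width: 0.0508
grasp_force: 29.6
t: 16.97
tcp_pos: [0.3293, -0.3019, 0.1917]
tcp_rot: [-179.3, 0.8, -22.0]
contact_force: [0.1, -1.5, -2.1]
grip_width: 0.051
grasp_force: 29.6
```

View pics/end.png

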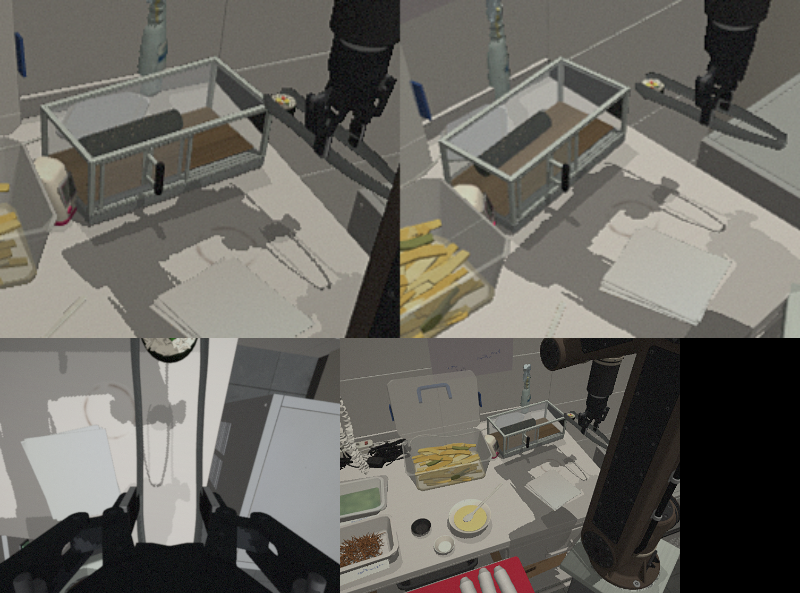

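The slice sits in the squeezed jaws at (283,101) in the scene crop, clear of the case, and the pane's pull is at the middle post with the pane open. Handing in.

```bash
python3 -c "
from workcell import env
print(env.hand_in())"
```

```text
the job is handed in; nothing more can be done
None
```

The job is handed in, with no verdict returned: the pane was slid until the resisting force jumped to 12 N at its stop, and the slice is held in the squeezed tongs about 0.19 m above the counter and 8 cm in front of the case.

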